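# Hold a heat sink down on its sprung fixture for fastening

### The job

Pick up the finned heat sink and seat it over the two guide pegs of the blue fixture, then press it down evenly against the sprung pad with about 10 N in all (around half of the pad's travel, never down to its stop). Hold it there steadily for a couple of seconds and finish while still pressing and holding it, so that a colleague can put in the screws; leave the other things alone.

Things in the scene. Friction and masses are not known exactly. Their poses are not given: they have to be found in the camera images.
- heat_sink: bare aluminium heat sink lying flange down on the right desk; origin under its centre, z up; 0.24 to 0.36 kg. Flange 60 (x) x 130 (y) x 8 mm with two 13 mm through holes on its centre line at y = -52 and +52 mm. On it a fin pack 44 (x) x 60 (y) mm, top 44 mm above the underside; the outer fins are flat, along y: grip across x. Either way round fits.
- fixture: fixed fixture on the left desk; origin under its centre, z up. Blue base 90 (x) x 160 (y) x 12 mm; two upright steel pegs, 10 mm diameter, at y = -52 and +52 mm, tops 78 mm above the desk, the last 6 mm coned to 4 mm; between them an aluminium housing 70 x 74 mm, 34 mm high, that holds the sprung pad.
- pad_top (a point): centre of the top face of the black sprung pad with a copper facing (52 x 56 mm), on which the heat sink's flange rests; 60 mm above the desk when free, it sinks as it is pressed
- pad (a joint): how far the sprung pad is pressed down, in m: 0 free (top 60 mm above the desk), 0.024 at its hard stop. The spring gives 0.8 N per mm from the start (10 N in all at about 12 mm); the heat sink's own weight of 2.4 to 3.5 N alone sinks it 3 to 5 mm.
- kit_pcb: green circuit board lying on the right desk beside the heat sink, 55 x 82 x 17 mm; origin under its centre
- flux_bottle: small brown dropper bottle, 33 mm wide, 102 mm tall, behind the fixture; origin under its centre
- battery: black and orange block battery standing upright behind the fixture, 18 x 27 x 48 mm; origin under its centre
- eraser: blue and white eraser near the front edge of the right desk, 22 x 48 x 13 mm; origin under its centre
- yellow_screwdriver: yellow screwdriver lying to the left of the fixture, 184 mm long, 25 mm thick; origin under its middle
Mind the look-alikes: they are no part of the job. Leave any red look-alike of the fixture alone.

How it is judged (in metres and radians):
On the way, in this order (a step that is already met when the one before it is completed fails the run):
1. the heat sink is lifted clear of the desk (height (world z) of heat_sink above 0.03 m and contact force between the fingers and heat_sink above 1 N), for 0.1 s.
2. the heat sink is level over the fixture with both pegs in its holes (horizontal distance between heat_sink and pad_top below 0.006 m and angle between the y axis of heat_sink and the y axis of fixture, either way round below 0.08 rad and angle between heat_sink's own z axis and vertical below 0.07 rad and z of heat_sink in the frame of fixture below 0.074 m), for 0.02 s.
3. the heat sink is pressed against the sprung pad within the force band for one second (horizontal distance between heat_sink and pad_top below 0.006 m and angle between the y axis of heat_sink and the y axis of fixture, either way round below 0.08 rad and angle between heat_sink's own z axis and vertical below 0.07 rad and value of joint pad between 0.007 and 0.0185 m and contact force between heat_sink and fixture between 5 and 20 N and contact force between the fingers and heat_sink above 2 N), for 1 s.
At the end, for the whole second after the job is handed in: The robot still holds the heat sink, which is level (within 0.07 rad), on both pegs (within 6 mm of the pad's centre and 0.08 rad of the fixture's line), at rest, and pressed so that the pad is 7 to 18.5 mm down (about 6 to 15 N), with 5 to 20 N in all between heat sink and fixture (all of step 3 and z of heat_sink in the frame of fixture below 0.055 m and linear speed of heat_sink below 0.01 m/s); the arm keeps its last pose, push and grip.
It fails at once if the sprung pad is driven down to its stop (value of joint pad above 0.0228 m).
It fails at once if a bystander is moved (distance of any of kit_pcb, flux_bottle, battery, eraser, yellow_screwdriver from where it was at the start of the episode above 0.02 m).
It also fails if it takes over 48 s, if anything falls off the work surface, if the arm or the gripper's body presses on something with over 40 N, if the wrist force passes 120 N, or if a joint passes its speed limit or range.

### The arm

A 6-joint arm with a two-finger parallel gripper is mounted at the origin on a cart in front of the work surface, level with it; the furniture and walls round the work are solid. World frame = base frame: x ahead of the robot, y to its left, z up, the work surface at z = 0. Lengths are in m, angles in degrees, forces in N, time in s.
With the tool pointing down it reaches from about 0.325 to 0.9 m from the base axis. Payload 6.1 kg.
Tool frame: the origin (TCP) lies at the very end of the fingers, on their centre line; the grasp point (between the pads) lies 19 mm behind it; z points along the fingers, y is the line along which they close (so a half turn about z gives the same grasp; the last joint's range is limited). The gripper opens to 85 mm and grips with 20 to 120 N. Pads are 22 mm wide; open, the fingers measure 114 mm over their backs; the gripper's body (76 mm by 85 mm) begins 54 mm behind the grasp point. The pads swing forward as they close: fully open they stand 13 mm farther back than shut.
Start: joints at [62.79, 12.628, 87.462, -0, 79.91, -7.225], TCP at [0.214, 0.587, 0.231] pointing down, gripper open.
Joint ranges: [-170.65, 170.65], [-52.31, 119.04], [5.05, 147.46], [-71.25, 251.25], [11.57, 151.72], [-153.62, 153.62]. Speed limits (degrees/s): [147.25, 147.25, 172.46, 180, 180, 180].

### API

Orientations are given as a 3x3 rotation matrix whose columns are the frame's x, y, z axes.
In Python, from workcell import robot, optics gives the robot as it stands. The module is installed in compiled form; this text tells all that it offers.
- The arm moves only by the tool carry_out, never from a script. Its argument "targets" is a list of rows, each a list of 3 entries, a list of its own where there are three numbers: the shift along the world's x, y, z in cm, then the turn, a rotation vector about the world's x, y, z in rad, then the opening, from 0 (shut) to 1 (fully open). In form: [[[tx, ty, tz], [rx, ry, rz], claw], ...]. A call has 1 to 12 rows; each row is the pose to reach, as a shift and turn from the pose commanded when the call began; what a row does not reach only later rows make up. A row lasts 1/12 s, in which the tool goes at most 41.7 mm and 7.16 degrees, less where a joint would pass 70% of its speed; a pose out of reach is approached as far as the arm can. A call with a gripper value outside its range is refused whole. The fingers move at their own pace and stop on an object; "squeeze" is the grip in N (left out, the last holds). Time passes only in rows, so rows that repeat a pose let the fingers close. It gives the time, the measured TCP pose, the force, the opening and the grip force at its end, in the units of the state.
- robot.observe(): the state, without advancing time (a new reading comes with each control period).
- optics.read_camera(name): name is "scene" or "top" or "wrist"; returns a dict with "img" (420x560x3 uint8, red, green, blue), "K" (3x3 intrinsics, pixels), "rvec" (rotation vector, rad) and "tvec" (3), from world to camera coordinates, as OpenCV has them; the wrist camera has in their place "hand_eye" (4x4, takes a point from camera to tool coordinates, whose origin is the TCP and whose axes are the flange's). Camera axes: x right, y down, z forward; pixel columns grow to the right and rows downward; lengths in m; the calibration is good to about 2 mm. A picture is of the moment at which its call begins: read the wrist's pose just before it. There is no depth.
- robot.job_done(): hands the job in; it is judged then, once.
The state is a dict: "clock": time; "joint_positions": joint angles; "joint_vel": joint speeds; "tau": joint torques, N m; "eef_pos": TCP position; "eef_rot": TCP orientation; "force": force on the tool from outside, world axes, zero at the start; "torque": the same for the moment, N m; "opening": finger opening in m; "finger_force": force on a finger pad.
Only numpy, scipy, OpenCV 4.12 (cv2) and the standard library are available. Lean on these libraries where they do the work, as an engineer would, in place of code of your own. Each camera call takes 0.05 s, during which the arm holds its last target. There are 200 camera calls.

## Working session

There is one attempt and no reset: what is moved stays moved. The work goes in short steps, Python scripts to look and compute and a tool call to move; the robot and the scene stay as the last step left them, time stands still between calls to the robot, and variables do not carry over. Pictures are saved under pics/ and viewed, at most 10 in all, crops included, and the job is handed in when it is done.

Besides the shell and the picture viewer there is one more tool, called after "Request:" as name(argument=value, ...), one argument or row to a line, values as JSON. carry_out: Moves the arm, as the interface text tells. Its arguments: {"type":"object","properties":{"targets":{"type":"array","items":{"type":"array"}},"squeeze":{"type":"number"}},"required":["targets"]}

```bash
mkdir -p pics
python3 - <<'E'
from workcell import robot, optics
import cv2,pickle
d={}
for n in("scene","top"):
    c=optics.read_camera(n); d[n]=c
    cv2.imwrite(f"pics/{n}.png",cv2.resize(c["img"][:,:,::-1],(800,600),interpolation=cv2.INTER_CUBIC))
pickle.dump(d,open("cams.pkl","wb"))
s=robot.observe(); print(s)
print(d["top"]["K"],d["top"]["rvec"],d["top"]["tvec"])
E
```

```text
{'clock': 0.1, 'joint_positions': array([ 6.27902413e+01,  1.26715558e+01,  8.75195759e+01, -1.72194511e-03,
        7.99102437e+01, -7.22409268e+00]), 'joint_vel': array([ 0.05670766, -0.07364077, -0.04095677,  0.05597949,  0.08251575,
       -0.04658713]), 'tau': array([ 7.48413640e-04, -4.98241425e+01, -3.90544868e+01, -9.86825376e-05,
        5.75485712e-03,  2.83900881e-06]), 'eef_pos': array([0.2133665 , 0.58686826, 0.23029625]), 'eef_rot': array([[-9.39779889e-01,  3.41779384e-01, -7.82712424e-04],
       [ 3.41780226e-01,  9.39778569e-01, -1.58706628e-03],
       [ 1.93149825e-04, -1.75900860e-03, -9.99998434e-01]]), 'force': array([ 0.00535674, -0.60948189,  0.45649466]), 'torque': array([ 0.00178648, -0.02075193,  0.03643972]), 'finger_force': 0.0, 'opening': 0.08562525223085835}
[[406.67971959   0.         274.4190441 ]
 [  0.         406.67971959 204.7221083 ]
 [  0.           0.           1.        ]] [ 2.16650409 -2.02914459  0.22075481] [0.07425528 0.53354671 1.16529514]
```

View pics/top.png

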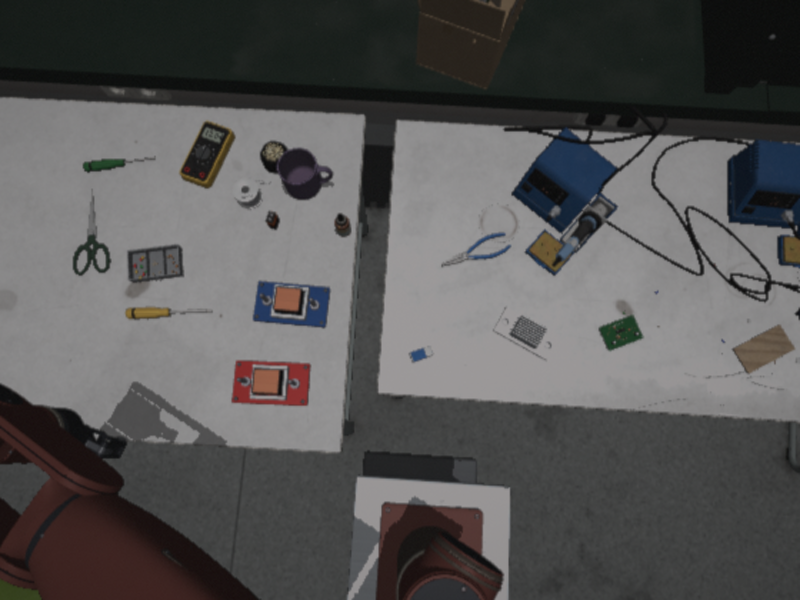

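View pics/scene.png

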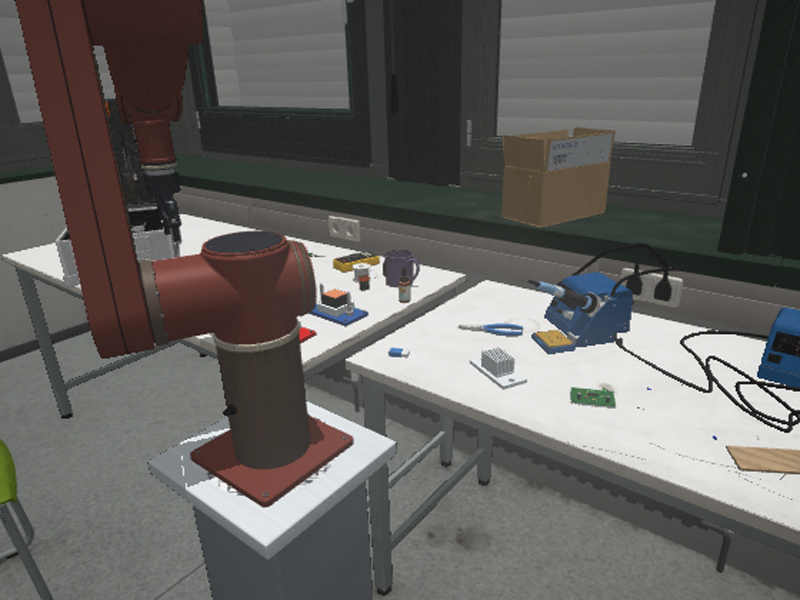

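The top view shows the heat sink at about (525,333) and the blue fixture at about (291,303). Things that could be mistaken for them are the red fixture at (271,383) and the blue soldering stations at (565,180) and (765,180). For the heat sink it is the green PCB at (620,333). By the description I take the finned block at (525,333) and the blue base at (291,303), and will check both in one crop.

Run:
```python
import pickle,cv2,numpy as np
im=pickle.load(open("cams.pkl","rb"))["top"]["img"][:,:,::-1]
# native: heat sink (367,233), fixture (204,212)
a=im[203:263,337:397]; b=im[182:242,174:234]
f=lambda x:cv2.resize(x,(400,400),interpolation=cv2.INTER_CUBIC)
cv2.imwrite("pics/crop1.png",np.hstack([f(a),f(b)]))
```

```text
(no output)
```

View pics/crop1.png

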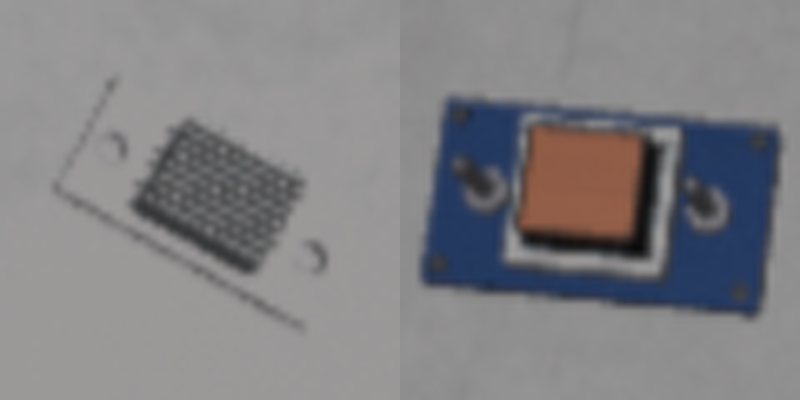

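The crop confirms the choice. On the left is the finned aluminium heat sink, with holes at about (115,150) and (315,258). On the right is the blue fixture with copper pad, base corners at about (447,98), (780,128), (757,315) and (423,283).

```bash
cat > h.py <<'E'
import numpy as np, cv2
def ray(c,uv,z,T=None):
    """pixel -> world point on plane z; T = world-from-camera for wrist"""
    p=cv2.undistortPoints(np.array(uv,float).reshape(-1,1,2),c["K"],None)[:,0]
    d=np.c_[p,np.ones(len(p))]
    if T is None:
        R=cv2.Rodrigues(np.array(c["rvec"]))[0]; o=-R.T@c["tvec"]; d=d@R
    else: o=T[:3,3]; d=d@T[:3,:3].T
    return o+d*((z-o[2])/d[:,2])[:,None]
def wristT(c,s):
    T=np.eye(4);T[:3,:3]=s["eef_rot"];T[:3,3]=s["eef_pos"]
    return T@c["hand_eye"]
E
python3 - <<'E'
from h import *
import pickle
c=pickle.load(open("cams.pkl","rb"))["top"]
n=lambda a,o:(np.array(a,float)+.5)/6.6667-.5+o
hs=ray(c,n([(115,150),(315,258),(56,188),(305,330),(115,78)],(337,203)),.008)
fx=ray(c,n([(47,98),(380,128),(357,315),(23,283)],(174,182)),.012)
pad=ray(c,n([(130,125),(645-400,137),(637-400,242),(119,233)],(174,182)),.060)
np.set_printoptions(precision=4,suppress=True)
print(hs,hs[:2].mean(0)); v=hs[0]-hs[1]; print(np.degrees(np.arctan2(v[1],v[0])),np.linalg.norm(v))
print(fx,fx.mean(0),pad.mean(0)); v=fx[0]-fx[1]; print(np.degrees(np.arctan2(v[1],v[0])),np.linalg.norm(v))
v=fx[3]-fx[2]; print(np.degrees(np.arctan2(v[1],v[0])))
v=hs[2]-hs[3];print(np.degrees(np.arctan2(v[1],v[0])))
from workcell import optics,robot
w=optics.read_camera("wrist");print(w["hand_eye"],w["K"])
o=ray(c,[(339*.7,220*.7),(273*.7,219*.7)],.0);print(o) # bottle, battery approx
E
```

```text
[[ 0.4905 -0.1402  0.008 ]
 [ 0.446  -0.2334  0.008 ]
 [ 0.4708 -0.1133  0.008 ]
 [ 0.4124 -0.229   0.008 ]
 [ 0.5247 -0.1394  0.008 ]] [ 0.4682 -0.1868  0.008 ]
64.44830643591077 0.10325218284903462
[[0.5463 0.4066 0.012 ]
 [0.542  0.2482 0.012 ]
 [0.4525 0.2508 0.012 ]
 [0.4574 0.4074 0.012 ]] [0.4996 0.3282 0.012 ] [0.4994 0.3284 0.06  ]
88.4431739452234 0.1584709497285444
88.21721505237323
63.21943949185184
[[ 0.0006 -0.9525 -0.3046  0.0781]
 [ 1.      0.0004  0.0009  0.0002]
 [-0.0007 -0.3046  0.9525 -0.1423]
 [ 0.      0.      0.      1.    ]] [[349.9109   0.     276.2029]
 [  0.     349.9109 210.5614]
 [  0.       0.       1.    ]]
[[0.702  0.2419 0.    ]
 [0.6947 0.3924 0.    ]]
```

Heat sink is at about (0.468, -0.187) with its long axis at 64°. Fixture is at about (0.4995, 0.328), long axis at 88.3°. Moving to above the heat sink.

Request:
carry_out(
  targets=[
    [[23.7, -38.7, 0], [0, 0, -0.84], 1],
    [[23.7, -38.7, 0], [0, 0, -0.84], 1],
    [[23.7, -38.7, 0], [0, 0, -0.84], 1],
    [[23.7, -38.7, 0], [0, 0, -0.84], 1],
    [[23.7, -38.7, 0], [0, 0, -0.84], 1],
    [[23.7, -38.7, 0], [0, 0, -0.84], 1],
    [[23.7, -38.7, 0], [0, 0, -0.84], 1],
    [[23.7, -38.7, 0], [0, 0, -0.84], 1],
    [[23.7, -38.7, 0], [0, 0, -0.84], 1],
    [[23.7, -38.7, 0], [0, 0, -0.84], 1],
    [[23.7, -38.7, 0], [0, 0, -0.84], 1],
    [[23.7, -38.7, 0], [0, 0, -0.84], 1],
  ],
)

```text
clock: 1.15
eef_pos: [0.4534, 0.195, 0.2313]
eef_rot: [[-0.367, 0.93, 0.001], [0.93, 0.367, -0.003], [-0.003, 0.0, -1.0]]
force: [0.8, 0.7, 0.1]
opening: 0.0852
finger_force: 0.0
```

Request:
carry_out(
  targets=[
    [[1.8, -38.7, -6], [0, 0, -0.84], 1],
    [[1.8, -38.7, -6], [0, 0, -0.84], 1],
    [[1.8, -38.7, -6], [0, 0, -0.84], 1],
    [[1.8, -38.7, -6], [0, 0, -0.84], 1],
    [[1.8, -38.7, -6], [0, 0, -0.84], 1],
    [[1.8, -38.7, -6], [0, 0, -0.84], 1],
    [[1.8, -38.7, -6], [0, 0, -0.84], 1],
    [[1.8, -38.7, -6], [0, 0, -0.84], 1],
    [[1.8, -38.7, -6], [0, 0, -0.84], 1],
    [[1.8, -38.7, -6], [0, 0, -0.84], 1],
    [[1.8, -38.7, -6], [0, 0, -0.84], 1],
    [[1.8, -38.7, -6], [0, 0, -0.84], 1],
  ],
)

```text
clock: 2.15
eef_pos: [0.4682, -0.1868, 0.1707]
eef_rot: [[0.444, 0.896, -0.001], [0.896, -0.444, 0.001], [0.001, -0.002, -1.0]]
force: [-0.0, -0.5, 0.8]
opening: 0.0853
finger_force: 0.0
```

Run:
```python
from h import *
from workcell import optics,robot
import pickle
s=robot.observe(); c=optics.read_camera("wrist"); pickle.dump((c,s),open("w1.pkl","wb"))
cv2.imwrite("pics/w1.png",cv2.resize(c["img"][:,:,::-1],(800,600),interpolation=cv2.INTER_CUBIC))
print(s["clock"],s["eef_pos"],s["eef_rot"],s["joint_positions"],s["joint_vel"])
```

```text
2.15 [ 0.46817399 -0.18679842  0.17071437] [[ 4.44187376e-01  8.95933190e-01 -1.13740248e-03]
 [ 8.95933707e-01 -4.44186057e-01  1.24120209e-03]
 [ 6.06815827e-04 -1.57036352e-03 -9.99998583e-01]] [-3.07412209e+01 -9.39132993e-01  1.08819628e+02  2.92075953e-02
  7.22118700e+01 -4.37882919e+00] [ 2.29413057 -1.20922873  0.55229203  0.26033887  0.26395213  0.27380081]
```

View pics/w1.png

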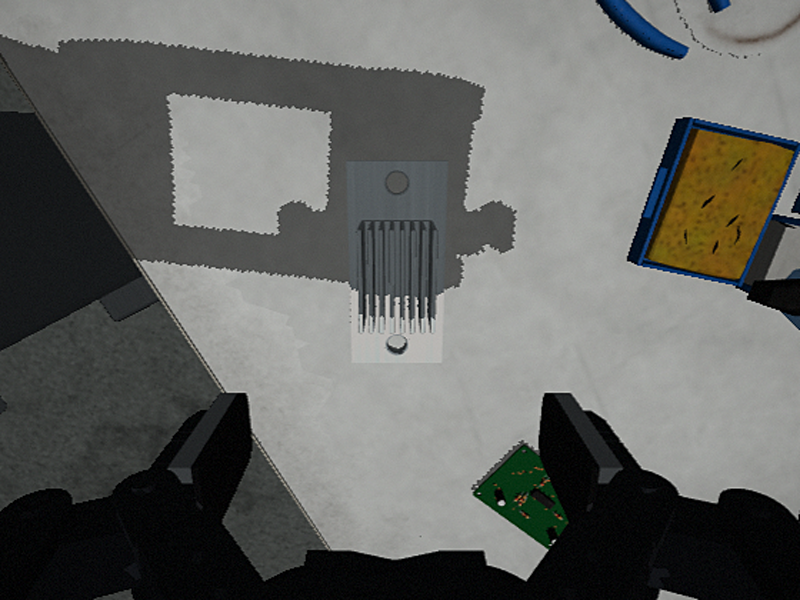

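The wrist view shows the heat sink upright in the picture. Its holes are at (397,182) and (397,344), and the flange corners are at (346,161), (448,161), (442,362) and (352,362). The green PCB is at (525,495).

Run:
```python
from h import *
import pickle
c,s=pickle.load(open("w1.pkl","rb"))
n=lambda a:(np.array(a,float)+.5)*.7-.5
P=ray(c,n([(397,182),(397,344),(346,161),(448,161),(442,362),(352,362)]),.008,wristT(c,s))
np.set_printoptions(precision=4,suppress=True)
print(P,P[:2].mean(0),P[2:].mean(0))
for v in(P[0]-P[1],P[2]-P[5],P[3]-P[4]):print(np.degrees(np.arctan2(v[1],v[0])),np.linalg.norm(v))
t=ray(c,n([(357,221),(437,221),(435,332),(358,332)]),.044,wristT(c,s));print(t,t.mean(0))
```

```text
[[ 0.4935 -0.1376  0.008 ]
 [ 0.4475 -0.231   0.008 ]
 [ 0.472  -0.1135  0.008 ]
 [ 0.5257 -0.1401  0.008 ]
 [ 0.4686 -0.2559  0.008 ]
 [ 0.4148 -0.2293  0.008 ]] [ 0.4705 -0.1843  0.008 ] [ 0.4703 -0.1847  0.008 ]
63.741572912323036 0.10410914545224488
63.7365498959416 0.12914331041212257
63.74659321866716 0.129073664644743
[[ 0.4664 -0.144   0.044 ]
 [ 0.5049 -0.163   0.044 ]
 [ 0.477  -0.2205  0.044 ]
 [ 0.4372 -0.2008  0.044 ]] [ 0.4714 -0.1821  0.044 ]
```

Request:
carry_out(
  targets=[
    [[0.2, 0.2, -4], [0, 0, 0], 1],
    [[0.2, 0.2, -8], [0, 0, 0], 1],
    [[0.2, 0.2, -11], [0, 0, 0], 1],
    [[0.2, 0.2, -13], [0, 0, 0], 1],
    [[0.2, 0.2, -14.5], [0, 0, 0], 1],
    [[0.2, 0.2, -15.5], [0, 0, 0], 1],
    [[0.2, 0.2, -15.5], [0, 0, 0], 1],
    [[0.2, 0.2, -15.5], [0, 0, 0], 1],
    [[0.2, 0.2, -15.5], [0, 0, 0], 1],
  ],
)

```text
clock: 2.95
eef_pos: [0.4718, -0.1846, 0.0177]
eef_rot: [[0.441, 0.897, 0.002], [0.897, -0.441, -0.001], [-0.0, 0.002, -1.0]]
force: [1.2, 0.8, 0.1]
opening: 0.0852
finger_force: 0.0
```

Request:
carry_out(
  targets=[
    [[0, 0, 0], [0, 0, 0], 0.4],
    [[0, 0, 0], [0, 0, 0], 0.2],
    [[0, 0, 0], [0, 0, 0], 0.2],
    [[0, 0, 0], [0, 0, 0], 0.2],
    [[0, 0, 0], [0, 0, 0], 0.2],
    [[0, 0, 0], [0, 0, 0], 0.2],
    [[0, 0, 0], [0, 0, 0], 0.2],
    [[0, 0, 0], [0, 0, 0], 0.2],
    [[0, 0, 0], [0, 0, 0], 0.2],
    [[0, 0, 0], [0, 0, 0], 0.2],
  ],
  squeeze=60,
)

```text
clock: 3.78
eef_pos: [0.4713, -0.1851, 0.0172]
eef_rot: [[0.442, 0.897, 0.001], [0.897, -0.442, -0.001], [-0.0, 0.002, -1.0]]
force: [-1.1, 0.0, 5.3]
opening: 0.0429
finger_force: 63.5
```

Request:
carry_out(
  targets=[
    [[0, 0, 1], [0, 0, 0], 0.2],
    [[0, 0, 3], [0, 0, 0], 0.2],
    [[0, 0, 6], [0, 0, 0], 0.2],
    [[0, 0, 9], [0, 0, 0], 0.2],
    [[0, 0, 12], [0, 0, 0], 0.2],
    [[0, 0, 13], [0, 0, 0], 0.2],
    [[0, 0, 13], [0, 0, 0], 0.2],
    [[0, 0, 13], [0, 0, 0], 0.2],
  ],
)

```text
clock: 4.45
eef_pos: [0.4702, -0.1845, 0.1456]
eef_rot: [[0.442, 0.897, -0.0], [0.897, -0.442, 0.0], [0.0, -0.0, -1.0]]
force: [-1.0, -0.2, -3.2]
opening: 0.0428
finger_force: 62.5
```

Request:
carry_out(
  targets=[
    [[0.2, 3, 0], [0, 0, 0.03], 0.2],
    [[0.5, 7, 0], [0, 0, 0.07], 0.2],
    [[0.7, 11, 0], [0, 0, 0.11], 0.2],
    [[0.9, 15, 0], [0, 0, 0.15], 0.2],
    [[1.1, 19, 0], [0, 0, 0.19], 0.2],
    [[1.3, 23, 0], [0, 0, 0.23], 0.2],
    [[1.5, 27, 0], [0, 0, 0.27], 0.2],
    [[1.7, 31, 0], [0, 0, 0.31], 0.2],
    [[1.9, 34, 0], [0, 0, 0.34], 0.2],
    [[2.1, 37, 0], [0, 0, 0.37], 0.2],
    [[2.3, 39, 0], [0, 0, 0.41], 0.2],
    [[2.3, 40, 0], [0, 0, 0.43], 0.2],
  ],
)

```text
clock: 5.45
eef_pos: [0.4915, 0.2174, 0.143]
eef_rot: [[0.024, 1.0, -0.005], [1.0, -0.024, -0.001], [-0.001, -0.005, -1.0]]
force: [-0.1, -0.3, -2.6]
opening: 0.0426
finger_force: 62.3
```

Request:
carry_out(
  targets=[
    [[0, 0, 0], [0, 0, 0], 0.2],
    [[0, 0, 0], [0, 0, 0], 0.2],
    [[0, 0, 0], [0, 0, 0], 0.2],
    [[0, 0, 0], [0, 0, 0], 0.2],
  ],
)

```text
clock: 5.78
eef_pos: [0.4933, 0.214, 0.1456]
eef_rot: [[0.03, 1.0, -0.001], [1.0, -0.03, -0.001], [-0.001, -0.001, -1.0]]
force: [-0.1, 0.2, -2.8]
opening: 0.043
finger_force: 62.3
```

Run:
```python
from h import *
from workcell import optics,robot
import pickle
s=robot.observe(); c=optics.read_camera("wrist"); pickle.dump((c,s),open("w2.pkl","wb"))
cv2.imwrite("pics/w2.png",cv2.resize(c["img"][:,:,::-1],(800,600),interpolation=cv2.INTER_CUBIC))
print(s["clock"],s["eef_pos"],s["eef_rot"],s["force"],s["torque"],s["joint_positions"])
```

```text
5.7833 [0.49334566 0.2139882  0.14563826] [[ 2.99796453e-02  9.99549878e-01 -1.12323987e-03]
 [ 9.99550239e-01 -2.99804452e-02 -7.02183983e-04]
 [-7.35543146e-04 -1.10168345e-03 -9.99999123e-01]] [-0.13076166  0.16847724 -2.82780434] [ 0.04930241 -0.05758465  0.01023929] [ 1.50579946e+01  5.29836892e+00  1.05261088e+02 -2.36252748e-02
  6.95131442e+01  1.67842655e+01]
```

View pics/w2.png

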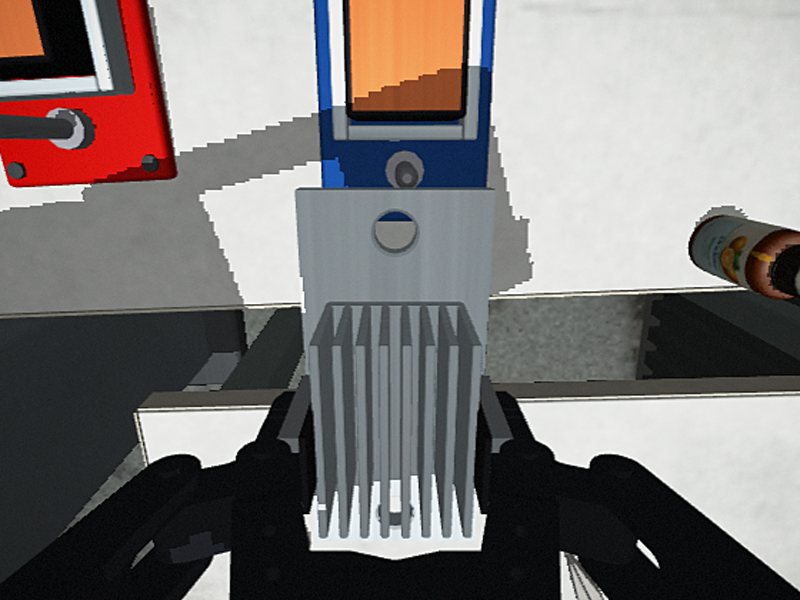

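The held heat sink's front hole is at (396,231). The near blue peg is at about (406,175) and the pad edge is at row 118. The far peg is out of view, so I'm backing off 10 cm to see the whole fixture.

Request:
carry_out(
  targets=[
    [[0, -3, 0], [0, 0, 0], 0.2],
    [[0, -7, 0], [0, 0, 0], 0.2],
    [[0, -9, 0], [0, 0, 0], 0.2],
    [[0, -10, 0], [0, 0, 0], 0.2],
    [[0, -10, 0], [0, 0, 0], 0.2],
    [[0, -10, 0], [0, 0, 0], 0.2],
    [[0, -10, 0], [0, 0, 0], 0.2],
    [[0, -10, 0], [0, 0, 0], 0.2],
  ],
)

```text
clock: 6.5
eef_pos: [0.4936, 0.1162, 0.1464]
eef_rot: [[0.027, 1.0, 0.0], [1.0, -0.027, 0.0], [0.0, 0.0, -1.0]]
force: [-0.2, 0.6, -2.9]
opening: 0.0433
finger_force: 62.3
```

Run:
```python
from h import *
from workcell import optics,robot
import pickle
s=robot.observe(); c=optics.read_camera("wrist"); pickle.dump((c,s),open("w3.pkl","wb"))
im=c["img"][:,:,::-1]
cv2.imwrite("pics/w3.png",cv2.resize(im[0:240,180:380],(500,600),interpolation=cv2.INTER_CUBIC))
print(s["clock"],s["eef_pos"],s["eef_rot"],s["force"])
```

```text
6.5 [0.49360622 0.11623985 0.14635445] [[ 2.71359169e-02  9.99631748e-01  1.00490221e-04]
 [ 9.99631677e-01 -2.71359539e-02  3.86533608e-04]
 [ 3.89118164e-04  8.99642643e-05 -9.99999920e-01]] [-0.23424759  0.5623696  -2.91265038]
```

View pics/w3.png

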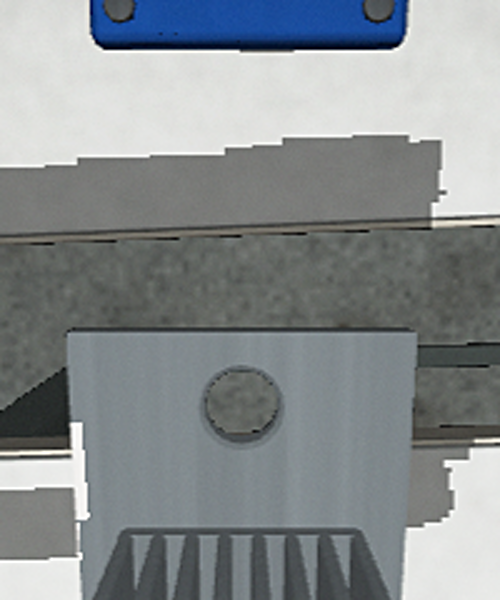

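The crop shows the front hole at crop pixel (242,405); the fixture slid out at the top, so I moved the wrong way (image up is +y). Going forward instead to see the far peg next to the front hole.

Request:
carry_out(
  targets=[
    [[0.1, 3, 0], [0, 0, 0], 0.2],
    [[0.3, 7, 0], [0, 0, 0], 0.2],
    [[0.4, 11, 0], [0, 0, 0], 0.2],
    [[0.5, 14, 0], [0, 0, 0], 0.2],
    [[0.5, 16, 0], [0, 0, 0], 0.2],
    [[0.5, 17, 0], [0, 0, 0], 0.2],
    [[0.5, 17, 0], [0, 0, 0], 0.2],
    [[0.5, 17, 0], [0, 0, 0], 0.2],
    [[0.5, 17, 0], [0, 0, 0], 0.2],
    [[0.5, 17, 0], [0, 0, 0], 0.2],
  ],
)

```text
clock: 7.38
eef_pos: [0.4987, 0.2842, 0.1462]
eef_rot: [[0.029, 1.0, -0.0], [1.0, -0.029, -0.001], [-0.001, -0.0, -1.0]]
force: [-0.0, -0.3, -3.8]
opening: 0.043
finger_force: 62.3
```

Run:
```python
from h import *
from workcell import optics,robot
import pickle
s=robot.observe(); c=optics.read_camera("wrist"); pickle.dump((c,s),open("w4.pkl","wb"))
im=c["img"][:,:,::-1]
w2=pickle.load(open("w2.pkl","rb"))[0]["img"][:,:,::-1]
f=lambda a:cv2.resize(a[0:240,200:360],(400,600),interpolation=cv2.INTER_CUBIC)
cv2.imwrite("pics/w4.png",np.hstack([f(w2),f(im)]))
print(s["clock"],s["eef_pos"],s["eef_rot"],s["force"])
```

```text
7.3833 [0.49868329 0.28421298 0.14620392] [[ 2.91296774e-02  9.99575610e-01 -2.47337186e-04]
 [ 9.99575496e-01 -2.91298056e-02 -5.31705495e-04]
 [-5.38684729e-04 -2.31743781e-04 -9.99999828e-01]] [-0.03452774 -0.27036114 -3.78777012]
```

View pics/w4.png

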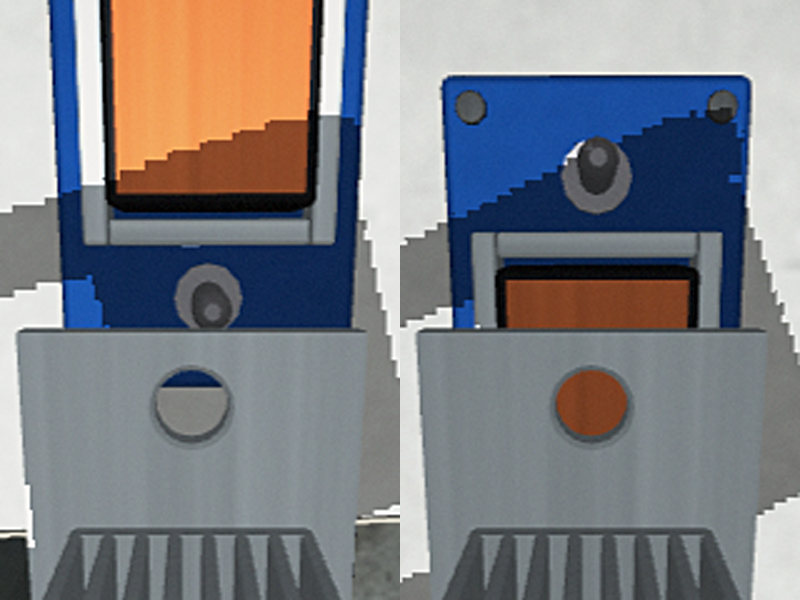

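Both tips show clearly. The near peg tip is at (211,312) in the left half, and the far peg tip is at (597,156) in the right half. The front hole centre is at (192,404) in each half.

Run:
```python
from h import *
import pickle
np.set_printoptions(precision=4,suppress=True)
n=lambda a:(np.array(a,float)+.5)/2.5-.5+[200,0]
c2,s2=pickle.load(open("w2.pkl","rb")); c4,s4=pickle.load(open("w4.pkl","rb"))
pn=ray(c2,n([(211,312)]),.078,wristT(c2,s2))[0]; pf=ray(c4,n([(197,156)]),.078,wristT(c4,s4))[0]
v=pf-pn; m=(pn+pf)/2
print("pegs",pn,pf,m,np.linalg.norm(v),np.degrees(np.arctan2(v[1],v[0])))
for c,s in((c2,s2),(c4,s4)):
    zt=s["eef_pos"][2]-.0172+.008
    h=ray(c,n([(192,404),(18,332),(366,332)]),zt,wristT(c,s)); print("hole rel tool",(h-s["eef_pos"])@s["eef_rot"])
R=s4["eef_rot"];print("tool x ang",np.degrees(np.arctan2(R[1,0],R[0,0])))
cor=ray(c4,n([(44,76),(351,76)]),.012,wristT(c4,s4));print(cor,cor.mean(0))
```

```text
pegs [0.4999 0.2778 0.078 ] [0.5028 0.3819 0.078 ] [0.5014 0.3299 0.078 ] 0.10408937976142649 88.36391643408611
hole rel tool [[ 0.0525  0.0003  0.0092]
 [ 0.0647 -0.0293  0.0092]
 [ 0.0648  0.0298  0.0091]]
hole rel tool [[ 0.0525  0.0003  0.0092]
 [ 0.0647 -0.0293  0.0092]
 [ 0.0648  0.0298  0.0092]]
tool x ang 88.33075606028481
[[0.4604 0.4102 0.012 ]
 [0.5477 0.4077 0.012 ]] [0.504 0.409 0.012]
```

Request:
carry_out(
  targets=[
    [[0.1, 2, 0], [0, 0, 0], 0.2],
    [[0.2, 3.5, 0], [0, 0, 0], 0.2],
    [[0.2, 4.5, 0], [0, 0, 0], 0.2],
    [[0.2, 4.5, -1], [0, 0, 0], 0.2],
    [[0.2, 4.5, -2.5], [0, 0, 0], 0.2],
    [[0.2, 4.5, -4], [0, 0, 0], 0.2],
    [[0.2, 4.5, -4], [0, 0, 0], 0.2],
    [[0.2, 4.5, -4], [0, 0, 0], 0.2],
    [[0.2, 4.5, -4], [0, 0, 0], 0.2],
    [[0.2, 4.5, -4], [0, 0, 0], 0.2],
  ],
)

```text
clock: 8.27
eef_pos: [0.5014, 0.3305, 0.1074]
eef_rot: [[0.028, 1.0, 0.002], [1.0, -0.028, 0.001], [0.001, 0.002, -1.0]]
force: [0.0, 0.1, -2.6]
opening: 0.0433
finger_force: 62.2
```

Run:
```python
from workcell import robot
for i in range(1):
    s=robot.observe(); print(s["clock"],s["eef_pos"],s["eef_rot"],s["force"],s["torque"])
```

```text
8.2667 [0.50138252 0.3305025  0.10738354] [[ 2.80953736e-02  9.99603960e-01  1.60435348e-03]
 [ 9.99605001e-01 -2.80964573e-02  6.56980882e-04]
 [ 7.01797340e-04  1.58526164e-03 -9.99998497e-01]] [ 0.01074501  0.07144844 -2.58076499] [ 0.02344825  0.02411683 -0.0228886 ]
```

Request:
carry_out(
  targets=[
    [[0, -0.1, 0], [0, 0, 0], 0.2],
    [[0, -0.1, 0], [0, 0, 0], 0.2],
    [[0, -0.1, 0], [0, 0, 0], 0.2],
    [[0, -0.1, -0.5], [0, 0, 0], 0.2],
    [[0, -0.1, -1], [0, 0, 0], 0.2],
    [[0, -0.1, -1.5], [0, 0, 0], 0.2],
    [[0, -0.1, -2], [0, 0, 0], 0.2],
    [[0, -0.1, -2.2], [0, 0, 0], 0.2],
    [[0, -0.1, -2.2], [0, 0, 0], 0.2],
    [[0, -0.1, -2.2], [0, 0, 0], 0.2],
    [[0, -0.1, -2.2], [0, 0, 0], 0.2],
  ],
)

```text
clock: 9.18
eef_pos: [0.5005, 0.3293, 0.0843]
eef_rot: [[0.028, 1.0, -0.0], [1.0, -0.028, -0.0], [-0.0, -0.0, -1.0]]
force: [0.7, -0.3, -2.8]
opening: 0.0431
finger_force: 62.4
```

Run:
```python
from workcell import robot,optics
import cv2,pickle
s=robot.observe(); print(s["clock"],s["eef_pos"],s["eef_rot"],s["force"],s["torque"])
c=optics.read_camera("wrist");pickle.dump((c,s),open("w5.pkl","wb"))
cv2.imwrite("pics/w5.png",cv2.resize(c["img"][0:240,200:360,::-1],(400,600),interpolation=cv2.INTER_CUBIC))
```

```text
9.1833 [0.50054695 0.3293328  0.08430945] [[ 2.80243443e-02  9.99607206e-01 -2.65304637e-04]
 [ 9.99607231e-01 -2.80243812e-02 -1.36661041e-04]
 [-1.44042359e-04 -2.61370597e-04 -9.99999955e-01]] [ 0.66753636 -0.29051147 -2.81914121] [ 0.03977361  0.03782385 -0.0284663 ]
```

View pics/w5.png

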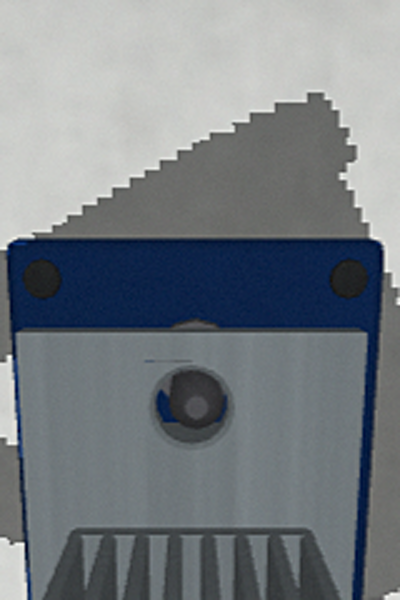

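The far peg tip at (197,405) sits inside the hole, centred at (192,404), about 0.8 mm off in +x. Nudging +x by 0.1 cm and pressing in stages.

Request:
carry_out(
  targets=[
    [[0.1, 0, 0], [0, 0, 0], 0.2],
    [[0.1, 0, -0.2], [0, 0, 0], 0.2],
    [[0.1, 0, -0.4], [0, 0, 0], 0.2],
    [[0.1, 0, -0.6], [0, 0, 0], 0.2],
    [[0.1, 0, -0.8], [0, 0, 0], 0.2],
    [[0.1, 0, -1.0], [0, 0, 0], 0.2],
    [[0.1, 0, -1.2], [0, 0, 0], 0.2],
    [[0.1, 0, -1.4], [0, 0, 0], 0.2],
    [[0.1, 0, -1.4], [0, 0, 0], 0.2],
    [[0.1, 0, -1.4], [0, 0, 0], 0.2],
    [[0.1, 0, -1.4], [0, 0, 0], 0.2],
    [[0.1, 0, -1.4], [0, 0, 0], 0.2],
  ],
)

```text
clock: 10.23
eef_pos: [0.5017, 0.3294, 0.0706]
eef_rot: [[0.028, 1.0, 0.0], [1.0, -0.028, 0.0], [0.0, 0.0, -1.0]]
force: [-2.7, -1.4, 3.1]
opening: 0.0425
finger_force: 63.1
```

Request:
carry_out(
  targets=[
    [[-0.05, 0, -0.1], [0, 0, 0], 0.2],
    [[-0.05, 0, -0.2], [0, 0, 0], 0.2],
    [[-0.05, 0, -0.3], [0, 0, 0], 0.2],
    [[-0.05, 0, -0.4], [0, 0, 0], 0.2],
    [[-0.05, 0, -0.5], [0, 0, 0], 0.2],
    [[-0.05, 0, -0.5], [0, 0, 0], 0.2],
    [[-0.05, 0, -0.5], [0, 0, 0], 0.2],
    [[-0.05, 0, -0.5], [0, 0, 0], 0.2],
    [[-0.05, 0, -0.5], [0, 0, 0], 0.2],
    [[-0.05, 0, -0.5], [0, 0, 0], 0.2],
    [[-0.05, 0, -0.5], [0, 0, 0], 0.2],
    [[-0.05, 0, -0.5], [0, 0, 0], 0.2],
  ],
)

```text
clock: 11.23
eef_pos: [0.5017, 0.3294, 0.066]
eef_rot: [[0.028, 1.0, 0.001], [1.0, -0.028, 0.0], [0.0, 0.001, -1.0]]
force: [-1.7, -2.6, 7.0]
opening: 0.0431
finger_force: 63.4
```

Request:
carry_out(
  targets=[
    [[0, 0, 0], [0, 0, 0], 0.2],
    [[0, 0, 0], [0, 0, 0], 0.2],
    [[0, 0, 0], [0, 0, 0], 0.2],
    [[0, 0, 0], [0, 0, 0], 0.2],
    [[0, 0, 0], [0, 0, 0], 0.2],
    [[0, 0, 0], [0, 0, 0], 0.2],
    [[0, 0, 0], [0, 0, 0], 0.2],
    [[0, 0, 0], [0, 0, 0], 0.2],
    [[0, 0, 0], [0, 0, 0], 0.2],
    [[0, 0, 0], [0, 0, 0], 0.2],
    [[0, 0, 0], [0, 0, 0], 0.2],
    [[0, 0, 0], [0, 0, 0], 0.2],
  ],
)

```text
clock: 12.23
eef_pos: [0.5017, 0.3294, 0.066]
eef_rot: [[0.028, 1.0, 0.001], [1.0, -0.028, 0.0], [0.0, 0.001, -1.0]]
force: [-1.9, -0.9, 7.0]
opening: 0.0433
finger_force: 63.4
```

Pressing at about 10 N (7.0 read plus about 2.8 weight), 11 to 12 mm down. One more second of holding and a check picture.

Request:
carry_out(
  targets=[
    [[0, 0, 0], [0, 0, 0], 0.2],
    [[0, 0, 0], [0, 0, 0], 0.2],
    [[0, 0, 0], [0, 0, 0], 0.2],
    [[0, 0, 0], [0, 0, 0], 0.2],
    [[0, 0, 0], [0, 0, 0], 0.2],
    [[0, 0, 0], [0, 0, 0], 0.2],
    [[0, 0, 0], [0, 0, 0], 0.2],
    [[0, 0, 0], [0, 0, 0], 0.2],
    [[0, 0, 0], [0, 0, 0], 0.2],
    [[0, 0, 0], [0, 0, 0], 0.2],
    [[0, 0, 0], [0, 0, 0], 0.2],
    [[0, 0, 0], [0, 0, 0], 0.2],
  ],
)

```text
clock: 13.23
eef_pos: [0.5017, 0.3294, 0.066]
eef_rot: [[0.028, 1.0, 0.001], [1.0, -0.028, 0.0], [0.0, 0.001, -1.0]]
force: [-2.6, -2.6, 6.2]
opening: 0.0425
finger_force: 63.4
```

Run:
```python
from workcell import robot,optics
import cv2
s=robot.observe(); print(s["clock"],s["eef_pos"],s["force"],s["torque"])
c=optics.read_camera("wrist")
cv2.imwrite("pics/w6.png",cv2.resize(c["img"][:,:,::-1],(800,600),interpolation=cv2.INTER_CUBIC))
```

```text
13.2333 [0.50168178 0.32944246 0.06596681] [-2.6205006  -2.60410015  6.23320376] [-0.41066895  0.28106517  0.02795593]
```

View pics/w6.png

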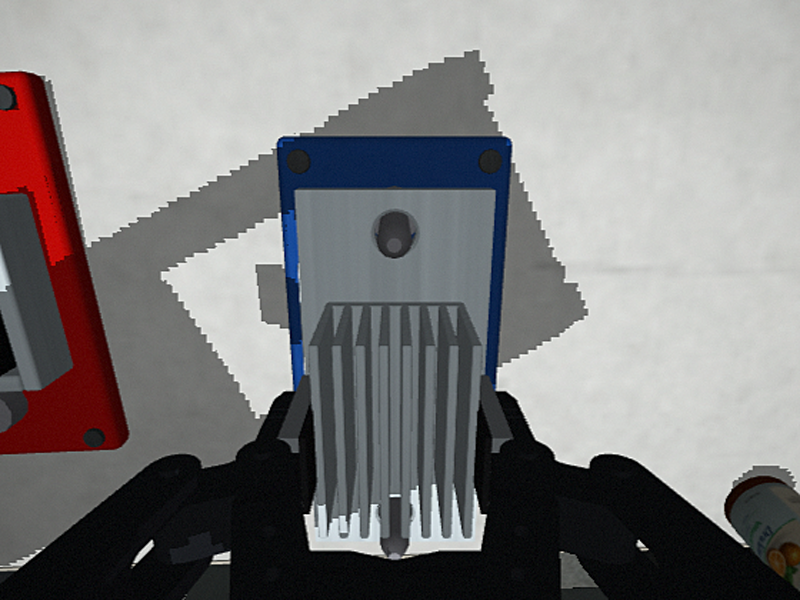

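Both pegs stand through the holes, at (394,240) and (396,545). The heat sink is level and has not slipped in the grip. Handing in.

```bash
python3 -c "
from workcell import robot
print(robot.job_done())"
```

```text
the job is handed in; nothing more can be done
None
```

The heat sink is seated on both pegs of the blue fixture, and the arm is still holding and pressing it at about 10 N with the pad an estimated 11–12 mm down. I handed the job in at about 13 s; no verdict came back.

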